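Lay out the coffee set on its cork mats

TASK

Lay the coffee set out on the three cork mats, each piece centred on the mat of its own shape: the long-handled steel cezve on the round mat, the closed square tin on the square mat and the oblong glass saucer on the oblong mat, tin and saucer lined up with the edges of their mats. Once the saucer lies on its mat, stand the small cup upright in the middle of it. Set everything down gently without dropping it, and leave the large cup where it is.

Things in the scene. Friction and masses are not known exactly. Their poses are not given: they have to be found in the camera images.
- cezve: Origin: centre of the underside; z is up. Steel coffee pot, 74 mm high, 0.28 kg. Body 72 mm wide 10 mm up, 58 at 50 mm, then a straight collar 60 mm wide from 55 mm to the rim; wall 3 mm. Long handle along its +x, black outer half, tip 147 mm out, 107 mm up; at the start it points away from the robot (world +x, within 0.4 rad). Grip the collar across y.
- tin: Origin: centre of the underside; z is up. Closed square tin canister with a flat lid, 64 x 64 mm, 84 mm high, about 0.24 kg, plain metal; x and y run along its sides. The lid is on tight; grip it across a pair of parallel sides.
- saucer: Origin: centre of the underside; z is up. Oblong clear glass saucer, 68 mm wide (x), 130 mm long (y), 18 mm high, about 0.20 kg. It stands on a foot 50 x 112 mm, 6 mm high; the flat floor for the cup is 10 mm up, inside an upright rim 4 mm thick (outside from 6 to 18 mm up). A fine moulded ring 51 mm across marks the middle but does not hold the cup. Grip across the 68 mm width.
- cup: Origin: centre of the underside; z is up. The small cup: white ceramic coffee cup, 55 mm high, foot 42 mm across, 60 mm across from 30 mm up to the rim, wall 3.5 mm, about 0.13 kg. One ear handle at the body's +y, reaching 46 mm from the axis (from 21 to 50 mm up). Grip it across x near the rim.
- big_cup: Origin: centre of the underside; z is up. The large cup, to be left where it stands: white ceramic, 66 mm high, 88 mm across the rim, ear handle at +y reaching 66 mm from the axis.
- mat_round: Origin: centre of the underside; z is up. Round cork mat for the cezve, 108 mm across and 5 mm thick, fixed to the counter.
- mat_square: Origin: centre of the underside; z is up. Square cork mat for the tin, 94 x 94 mm and 5 mm thick, fixed; x and y run along its sides.
- mat_oblong: Origin: centre of the underside; z is up. Oblong cork mat for the saucer, 88 mm wide (x), 154 mm long (y) and 5 mm thick, fixed.

How it is judged:
By the outcome, as a careful person would: the job done as asked, in the order asked, and still so for the second after the job is handed in, with the robot touching nothing.
It also fails if it takes over 102 s, if anything falls off the work surface, if the arm or the gripper's body presses on something with over 40 N, if the wrist force passes 120 N, or if a joint passes its speed limit or range.

ROBOT

A 7-joint arm with a two-finger parallel gripper is mounted at the origin on the work surface. World frame = base frame: x ahead of the robot, y to its left, z up, the work surface at z = 0. Lengths are in mm, angles in rad, forces in N, time in s.
With the tool pointing down it reaches from about 400 to 850 mm from the base axis. Payload 10.4 kg.
Tool frame: the origin (TCP) lies at the very end of the fingers, on their centre line; the grasp point (between the pads) lies 19 mm behind it (arm.pinch_z is the distance from the TCP to the grasp point, in mm); z points along the fingers, y is the line along which they close (so a half turn about z gives the same grasp; the last joint's range is limited). The gripper opens to 85 mm and grips with 20 to 120 N. Pads are 22 mm wide; open, the fingers measure 114 mm over their backs; the gripper's body (76 mm by 85 mm) begins 54 mm behind the grasp point. The pads swing forward as they close: fully open they stand 13 mm farther back than shut.
Start: joints at [1.265, 0.332, -0.065, 1.46, 0.022, 1.35, -0.088], TCP at [174.425, -600.189, 231.338] pointing down, gripper open.
Joint ranges: [-2.6, 2.6], [-0.5, 2.12], [-1.47, 1.34], [0.16, 2.42], [-1.27, 4.41], [0.06, 2.06], [-2.6, 2.6]. Speed limits (rad/s): [2.22, 2.22, 2.79, 2.79, 3.14, 3.14, 3.14].

INTERFACE

Orientations are given as a unit quaternion [x, y, z, w].
In Python, from workcell import telemetry, viewer, arm gives the robot as it stands.
- The arm moves only by the shell command python3 -m pendant 'ROWS' [FORCE]. ROWS is JSON, a list of rows, each a list of 3 entries, a list of its own where there are three numbers: the turn, a rotation vector about the tool's x, y, z in units of 10 degrees (1.0 is 10 degrees), then the shift along the tool's x, y, z in units of 50 mm (1.0 is 50 mm), then the closure, from -1 (fully open) to 1 (shut). In form: [[[ax, ay, az], [x, y, z], grip], ...]. A call has 1 to 5 rows; each row is the pose to reach, as a shift and turn from the pose commanded when the call began, along the tool's axes at that moment; what a row does not reach only later rows make up. A row lasts 1/8 s, in which the tool goes at most 62.5 mm and 10.7 degrees, less where a joint would pass 70% of its speed; a pose out of reach is approached as far as the arm can. A call with a gripper value outside its range is refused whole. The fingers move at their own pace and stop on an object; FORCE is the grip in N (left out, the last holds). Time passes only in rows, so rows that repeat a pose let the fingers close. It gives the time, the measured TCP pose, the force, the opening and the grip force at its end, in the units of the state.
- telemetry.get_state(): the state, without advancing time (a new reading comes with each control period).
- viewer.camera(name): name is "scene" or "top" or "wrist"; returns the picture (384x512x3 uint8, red, green, blue); there is no depth.
- viewer.camera_model(name): a dict with "fx", "fy", "cx", "cy" (pixels), "world_to_cam" (4x4, takes a point from world to camera coordinates). Camera axes: x right, y up, looking along -z (the intrinsics and any distortion apply to the point x, -y, -z); pixel columns grow to the right and rows downward; lengths in mm; the calibration is good to about 2 mm. A picture is of the moment at which its call begins: read the wrist's pose just before it. camera_model takes no time and is no camera call; for the wrist camera it gives the pose at the moment of the call.
- arm.finish_job(): hands the job in; it is judged then, once.
The state is a dict: "time": time; "joint_pos": joint angles; "qd": joint speeds; "effort": joint torques, N m; "ee_pos": TCP position; "eef_rot": TCP orientation; "contact_force": force on the tool from outside, world axes, zero at the start; "moment": the same for the moment, N m; "gripper_width": finger opening in mm; "grasp_force": force on a finger pad.
Only numpy, scipy, OpenCV 4.12 (cv2) and the standard library are available. Lean on these libraries where they do the work, as an engineer would, in place of code of your own. Each camera call takes 0.05 s, during which the arm holds its last target. There are 200 camera calls.

## Working session

There is one attempt and no reset: what is moved stays moved. The work goes in short steps, Python scripts to look and compute and a shell command to move; the robot and the scene stay as the last step left them, time stands still between calls to the robot, and variables do not carry over. Pictures are saved under pics/ and viewed, at most 14 in all, crops included, and the job is handed in when it is done.

```bash
ls; mkdir -p pics; cat > h.py <<'E'
import numpy as np, cv2, json
from workcell import telemetry, viewer, arm
from scipy.spatial.transform import Rotation as R
def st(): return telemetry.get_state()
def save(n,f): cv2.imwrite('pics/'+f,viewer.camera(n)[:,:,::-1])
def proj(m,P):
    P=np.atleast_2d(P).astype(float); W=np.array(m['world_to_cam'])
    c=P@W[:3,:3].T+W[:3,3]; c=c*[1,-1,-1]
    return np.c_[m['fx']*c[:,0]/c[:,2]+m['cx'], m['fy']*c[:,1]/c[:,2]+m['cy']]
def ray(m,uv,z):
    uv=np.atleast_2d(uv).astype(float); W=np.array(m['world_to_cam'])
    d=np.c_[(uv[:,0]-m['cx'])/m['fx'],-(uv[:,1]-m['cy'])/m['fy'],-np.ones(len(uv))]
    d=d@W[:3,:3]; o=-W[:3,:3].T@W[:3,3]
    return o+d*((z-o[2])/d[:,2])[:,None]
E
python3 - <<'E'
from h import *
s=st();print(s)
for n in ['scene','top','wrist']:
    m=viewer.camera_model(n);print(n,{k:(np.round(v,3).tolist()) for k,v in m.items()})
save('top','top0.png');save('scene','scene0.png')
E
```

```text
pics
{'time': 0.0, 'joint_pos': array([ 1.26536383,  0.33286423, -0.06470886,  1.46094539,  0.02161299,
        1.34988883, -0.08848845]), 'qd': array([-4.77082756e-04,  1.85904733e-03, -9.59731885e-06, -8.50196613e-05,
        1.81075656e-03, -1.17943107e-03,  7.11278177e-04]), 'effort': array([ 4.42219252e-04, -6.25432205e+01,  4.95651690e-02, -3.91608167e+01,
        1.62870507e-02,  9.83493053e-03, -6.04598381e-05]), 'ee_pos': array([ 174.31457326, -599.81045649,  230.51878245]), 'eef_rot': array([ 9.90014039e-01,  1.40967041e-01, -1.36432971e-04, -6.91534228e-04]), 'contact_force': array([-0.03269244,  0.63168616,  0.9941809 ]), 'moment': array([ 0.01319186, -0.04162327, -0.05061776]), 'grasp_force': 0.0, 'gripper_width': 85.6860156077849}
scene {'fx': 460.534, 'fy': 460.534, 'cx': 254.742, 'cy': 188.806, 'world_to_cam': [[0.588, 0.809, -0.003, -304.488], [-0.575, 0.42, 0.702, 281.592], [0.569, -0.411, 0.712, -1518.23], [0.0, 0.0, 0.0, 1.0]]}
top {'fx': 409.349, 'fy': 409.349, 'cx': 258.139, 'cy': 189.695, 'world_to_cam': [[-0.012, -1.0, 0.004, -8.349], [0.982, -0.011, 0.188, -538.726], [-0.188, 0.006, 0.982, -948.475], [0.0, 0.0, 0.0, 1.0]]}
wrist {'fx': 269.533, 'fy': 269.533, 'cx': 255.935, 'cy': 192.931, 'world_to_cam': [[0.279, -0.96, -0.001, -624.258], [0.907, 0.264, -0.328, 41.82], [0.315, 0.091, 0.945, -380.138], [0.0, 0.0, 0.0, 1.0]]}
```

View pics/top0.png

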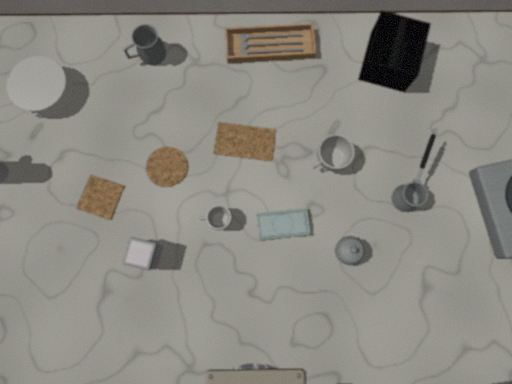

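View pics/scene0.png

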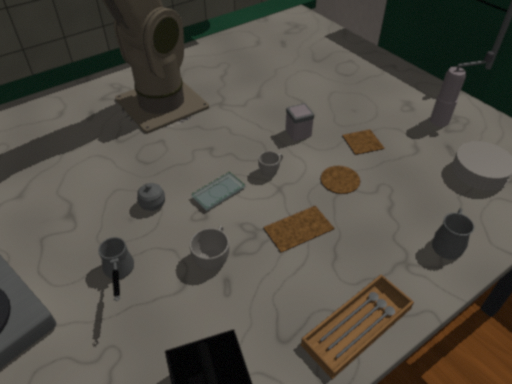

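Top view: the square mat is at (101,198), round mat (167,167), oblong mat (245,142), tin (141,253), small cup (219,217, ear to the left), saucer (284,224), big cup (336,153) and cezve (410,196) with its handle towards (428,150). There is also a lidded bowl at (350,250), which is not part of the set. The scene view agrees.

```bash
python3 - <<'E'
from h import *
for n,f in [('top','top0.png'),('scene','scene0.png')]:
    m=viewer.camera_model(n)
    im=cv2.imread('pics/'+f); hsv=cv2.cvtColor(im,cv2.COLOR_BGR2HSV)
    k=((hsv[...,0]<25)&(hsv[...,1]>90)&(hsv[...,2]>60)).astype(np.uint8)
    k=cv2.morphologyEx(k,cv2.MORPH_CLOSE,np.ones((5,5)))
    cs,_=cv2.findContours(k,0,2)
    for c in cs:
        if 300<cv2.contourArea(c)<4000:
            P=ray(m,c[:,0,:],5)[:,:2]
            r=cv2.minAreaRect(P.astype(np.float32)); M=cv2.moments(P.astype(np.float32))
            print(n,'px',c[:,0].mean(0).round(),'rect',np.round(r[0],1),np.round(r[1],1),round(r[2],1),'cen',round(M['m10']/M['m00'],1),round(M['m01']/M['m00'],1),'minCirc',cv2.minEnclosingCircle(P.astype(np.float32)))
    # saucer: cyan-ish
    k=((hsv[...,0]>75)&(hsv[...,0]<105)&(hsv[...,1]>28)&(hsv[...,2]>90)).astype(np.uint8)
    k=cv2.morphologyEx(k,cv2.MORPH_CLOSE,np.ones((5,5)))
    for c in cv2.findContours(k,0,2)[0]:
        if cv2.contourArea(c)>300:
            P=ray(m,c[:,0,:],14)[:,:2]; r=cv2.minAreaRect(P.astype(np.float32)); print(n,'sauc',c[:,0].mean(0).round(),r)
m=viewer.camera_model('top')
print('tin',ray(m,(141,249),84)); print('cup',ray(m,(219,217),55)); print('cez',ray(m,(410,196),74),ray(m,(433,135),107)); print('bowl',ray(m,(350,250),40)); print('big',ray(m,(337,152),66))
im=cv2.imread('pics/top0.png')
a=cv2.resize(im[170:280,110:320],None,fx=3.8,fy=3.8,interpolation=3)
cv2.imwrite('pics/c1.png',a)
E
```

```text
top px [ 99. 197.] rect [533.5 387.5] [91.2 89.1] 70.9 cen 533.7 387.5 minCirc ((533.3504638671875, 387.95947265625), 61.510650634765625)
top px [167. 167.] rect [611.5 220.9] [101.4  98.3] 89.4 cen 611.5 221.3 minCirc ((611.3405151367188, 221.1160430908203), 51.76122283935547)
top px [242. 141.] rect [677.   19.2] [149.4  82.8] 81.8 cen 676.9 19.3 minCirc ((677.6488647460938, 19.968278884887695), 83.84514617919922)
top px [280.  43.] rect [958.5 -54.1] [101.6 241.1] 2.8 cen 958.4 -53.9 minCirc ((960.181396484375, -53.107887268066406), 125.95314025878906)
scene px [469. 343.] rect [1151.    80.2] [227.3 107.7] 88.7 cen 1136.6 91.9 minCirc ((1126.927490234375, 80.7402114868164), 114.59912109375)
scene px [443. 334.] rect [1065.    80.6] [218.3  14.5] 89.1 cen 1065.4 88.4 minCirc ((1061.8853759765625, 80.60972595214844), 109.17235565185547)
scene px [297. 229.] rect [675.9  18.5] [153.9  87.7] 82.1 cen 675.9 18.5 minCirc ((675.41650390625, 18.466472625732422), 86.35957336425781)
scene px [340. 180.] rect [610.5 221.2] [103.5 106.8] 15.6 cen 610.1 220.9 minCirc ((610.462646484375, 221.2056121826172), 54.32851028442383)
scene px [362. 142.] rect [531.9 386.7] [93.9 94.9] 70.8 cen 532.1 386.8 minCirc ((532.5751953125, 386.6755676269531), 62.38405227661133)
tin [[396.87466595 255.86007127  84.        ]]
cup [[472.18121472  80.09272376  55.        ]]
cez [[ 514.80883901 -376.0055434    74.        ]] [[ 655.0239377  -429.90645149  107.        ]]
bowl [[ 390.61102316 -233.78377654   40.        ]]
big [[ 627.55681337 -208.92846412   66.        ]]
```

View pics/c1.png

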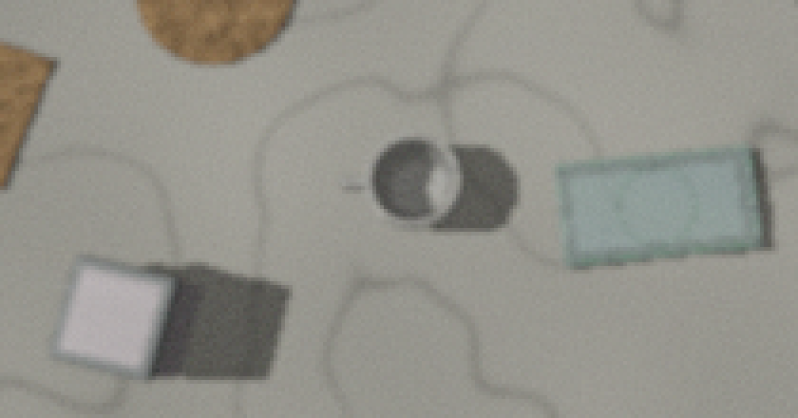

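```bash
cat >> h.py <<'E'
def plan(x,y,z,yaw):
    """row to put TCP at x,y,z pointing down with tool x at yaw deg (world)"""
    s=st(); r=R.from_quat(s['eef_rot']); a=np.radians(yaw)
    c=np.c_[[np.cos(a),np.sin(a),0],[np.sin(a),-np.cos(a),0],[0,0,-1]]
    t=(r.inv()*R.from_matrix(c)).as_rotvec(degrees=True)/10
    d=r.inv().apply(np.array([x,y,z])-s['ee_pos'])/50
    print('ROW',np.round(t,3).tolist(),np.round(d,3).tolist(),'rows>=',round(max(np.linalg.norm(d)*50/62.5,np.linalg.norm(t)*10/10.7),1))
def where():
    s=st(); r=R.from_quat(s['eef_rot']).as_matrix()
    print('t',round(s['time'],2),'tcp',s['ee_pos'].round(1),'yaw',round(np.degrees(np.arctan2(r[1,0],r[0,0])),2),'zax',r[:,2].round(3),'w',round(s['gripper_width'],1),'F',s['contact_force'].round(1),round(s['grasp_force'],1),'q',s['joint_pos'].round(2))
E
python3 - <<'E'
from h import *
s=st(); r=R.from_quat(s['eef_rot']).as_matrix(); W=np.array(viewer.camera_model('wrist')['world_to_cam'])
o=-W[:3,:3].T@W[:3,3]; print('cam in tool',r.T@(o-s['ee_pos']), 'axes in tool',(r.T@W[:3,:3].T).round(3).tolist())
where(); print(arm.pinch_z)
plan(450,-355,280,-21)
E
```

```text
cam in tool [  85.31185565   -0.1595585  -141.58374886] axes in tool [[0.0, 0.945, 0.328], [1.0, 0.0, -0.0], [-0.0, 0.328, -0.945]]
t 0.1 tcp [ 174.3 -599.9  230.6] yaw 16.21 zax [-0.     0.001 -1.   ] w 85.2 F [0.3 0.1 0. ] 0.0 q [ 1.27  0.33 -0.06  1.46  0.02  1.35 -0.09]
18.700000000000003
ROW [-0.007, 0.003, 3.721] [6.661, -3.165, -0.984] rows>= 6.0
```

```bash
python3 -c "
from h import *; plan(520,-378,220,-21)"
```

```text
ROW [-0.007, 0.003, 3.721] [7.877, -2.331, 0.215] rows>= 6.6
```

```bash
python3 -m pendant '[[[0,0,0.75],[1.1,-0.33,0.03],-1],[[0,0,1.5],[2.2,-0.66,0.06],-1],[[0,0,2.25],[3.3,-1,0.1],-1],[[0,0,3],[4.4,-1.3,0.12],-1],[[0,0,3.72],[5.5,-1.63,0.15],-1]]'; python3 -c "
from h import *; where(); plan(520,-378,220,-21)"
```

```text
time: 0.72
ee_pos: [417.0, -444.0, 223.5]
eef_rot: [0.983, -0.184, -0.0, -0.0]
contact_force: [-0.1, -0.3, 0.3]
gripper_width: 85.4
grasp_force: 0.0
t 0.72 tcp [ 417.  -444.   223.5] yaw -21.25 zax [-0.  0. -1.] w 85.4 F [-0.1 -0.3  0.3] 0.0 q [ 0.85  0.31 -0.14  1.51  0.04  1.33 -1.23]
ROW [-0.0, 0.002, -0.025] [1.442, -1.977, 0.07] rows>= 2.0
```

```bash
python3 -m pendant '[[[0,0,0],[0.7,-1,0.03],-1],[[0,0,0],[1.44,-1.98,0.07],-1],[[0,0,0],[1.44,-1.98,0.07],-1],[[0,0,0],[1.44,-1.98,0.07],-1]]' >/dev/null; python3 -c "
from h import *; where(); save('wrist','w1.png'); m=viewer.camera_model('wrist')
c=np.array([515,-376.]);a=np.radians(-21)
print(proj(m,[[515,-376,74],[515,-376,0],[515+147*np.cos(a),-376+147*np.sin(a),107]]))"
```

```text
t 1.23 tcp [ 518.  -378.8  219.8] yaw -20.99 zax [-0.001  0.    -1.   ] w 85.6 F [ 0.  -0.1 -0.3] 0.0 q [ 0.7   0.38 -0.19  1.42  0.07  1.35 -1.43]
[[253.97484997 183.33766889]
 [254.30369501 167.45476911]
 [253.04990939  23.99052689]]
```

View pics/w1.png

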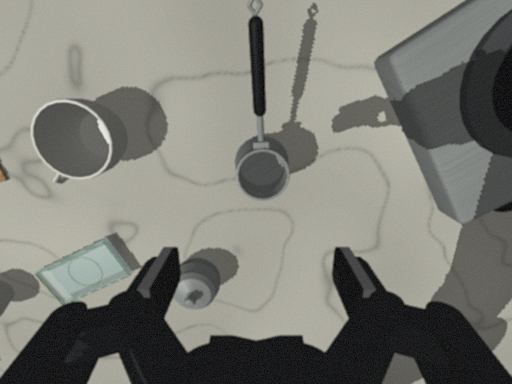

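Wrist view: cezve rim ellipse is centred at about (262,173), and the handle runs from (261,137) to its black tip at about (256,17). The bowl at (197,285) lies well to the side. The saucer is at (83,270).

```bash
python3 -c "
from h import *; where(); m=viewer.camera_model('wrist')
c=ray(m,(262.5,173),74)[0]; t=ray(m,(256.5,15),107)[0]; t2=ray(m,(259.5,113),90)[0]
print(c,t,np.linalg.norm((t-c)[:2]),np.degrees(np.arctan2(*(t-c)[1::-1])),np.degrees(np.arctan2(*(t-t2)[1::-1])))
a=np.linspace(0,6.28,9)[:-1];print(proj(m,np.c_[c[0]+30*np.cos(a),c[1]+30*np.sin(a),0*a+74]).round())"
```

```text
t 1.27 tcp [ 517.4 -379.6  220. ] yaw -21.08 zax [-0.001 -0.    -1.   ] w 85.1 F [-0.8 -0.9  0.2] 0.0 q [ 0.71  0.38 -0.19  1.42  0.07  1.35 -1.43]
[ 522.72163816 -389.0694388    74.        ] [ 657.14894073 -433.60441457  107.        ] 141.6123714393036 -18.329730414007866 -18.85665404827356
[[253. 148.]
 [237. 162.]
 [237. 182.]
 [252. 196.]
 [272. 197.]
 [287. 184.]
 [288. 163.]
 [274. 148.]]
```

```bash
python3 -c "
from h import *; plan(522.7,-389,130,-18.6)"
```

```text
ROW [0.004, 0.005, -0.248] [0.168, 0.137, 1.8] rows>= 1.5
```

```bash
python3 -m pendant '[[[0,0,-0.25],[0.16,0.14,0.9],-1],[[0,0,-0.25],[0.16,0.14,1.8],-1],[[0,0,-0.25],[0.16,0.14,1.8],-1],[[0,0,-0.25],[0.16,0.14,1.8],-1]]' >/dev/null; python3 -c "
from h import *; where(); save('wrist','w2.png'); m=viewer.camera_model('wrist')
a=np.linspace(0,6.28,9)[:-1];print(proj(m,np.c_[522.7+30*np.cos(a),-389+30*np.sin(a),0*a+74]).round().tolist())"
```

```text
t 1.77 tcp [ 523.5 -389.2  132.5] yaw -18.57 zax [ 0.002 -0.002 -1.   ] w 85.7 F [-0.8 -0.7  0.9] 0.0 q [ 0.71  0.46 -0.19  1.5   0.09  1.19 -1.39]
[[244.0, 179.0], [223.0, 197.0], [222.0, 223.0], [241.0, 242.0], [268.0, 244.0], [289.0, 228.0], [292.0, 202.0], [274.0, 181.0]]
```

View pics/w2.png

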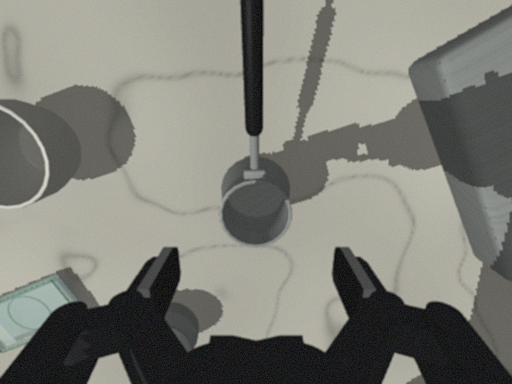

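Rim spans u 220–291 and v 178–244, matching the prediction, and the handle is straight along the tool x axis. Descend and grip.

```bash
python3 -m pendant '[[[0,0,0],[0,0,0.8],-1],[[0,0,0],[0,0,1.4],-1],[[0,0,0],[0,0,1.85],-1],[[0,0,0],[0,0,1.85],-1],[[0,0,0],[0,0,1.85],-1]]' >/dev/null; python3 -c "
from h import *; where()"; python3 -m pendant '[[[0,0,0],[0,0,0],0],[[0,0,0],[0,0,0],1],[[0,0,0],[0,0,0],1],[[0,0,0],[0,0,0],1],[[0,0,0],[0,0,0],1]]' 40; python3 -m pendant '[[[0,0,0],[0,0,0],1],[[0,0,0],[0,0,0],1],[[0,0,0],[0,0,0],1]]' 40 >/dev/null;  python3 -c "
from h import *; where()"
```

```text
t 2.45 tcp [ 524.5 -388.8   40.2] yaw -18.51 zax [ 0.003 -0.002 -1.   ] w 85.0 F [-0.2  0.3  0.1] 0.0 q [ 0.71  0.56 -0.19  1.57  0.12  1.02 -1.4 ]
time: 3.08
ee_pos: [524.0, -388.6, 39.4]
eef_rot: [0.987, -0.161, 0.001, 0.001]
contact_force: [-1.4, -0.2, 5.0]
gripper_width: 58.3
grasp_force: 42.1
t 3.45 tcp [ 524.  -388.5   39.4] yaw -18.5 zax [ 0.002 -0.001 -1.   ] w 58.0 F [-2.2  0.4  7. ] 42.1 q [ 0.71  0.56 -0.19  1.57  0.12  1.02 -1.4 ]
```

```bash
python3 -m pendant '[[[0,0,0],[0,0,-0.2],1],[[0,0,0],[0,0,-0.4],1],[[0,0,0],[0,0,-1],1],[[0,0,0],[0,0,-1.8],1],[[0,0,0],[0,0,-2.6],1]]' 40 ; python3 -m pendant '[[[0,0,0],[0,0,0],1],[[0,0,0],[0,0,0],1]]' >/dev/null;  python3 -c "
from h import *; where(); save('wrist','w3.png'); plan(611,221,170,-18.6)"
```

```text
time: 4.08
ee_pos: [523.2, -387.8, 169.6]
eef_rot: [0.987, -0.161, 0.0, 0.0]
contact_force: [0.4, -1.0, -2.6]
gripper_width: 57.8
grasp_force: 43.9
t 4.33 tcp [ 523.  -387.7  167.2] yaw -18.49 zax [-0.001  0.    -1.   ] w 58.0 F [-0.2  0.7 -3.4] 43.9 q [ 0.71  0.44 -0.19  1.46  0.09  1.25 -1.38]
ROW [-0.003, 0.012, 0.01] [-2.186, -12.102, -0.059] rows>= 9.8
```

View pics/w3.png

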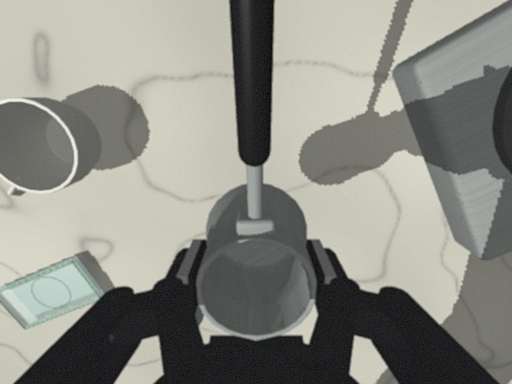

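```bash
python3 -c "
from h import *; s=st(); m=viewer.camera_model('wrist'); r=R.from_quat(s['eef_rot'])
a=np.linspace(0,2*np.pi,73)
for dx in (-4,0,4):
  P=r.apply(np.c_[dx+30*np.cos(a),30*np.sin(a),0*a-34.6])+s['ee_pos']; p=proj(m,P); print(dx,p.min(0).round(1),p.max(0).round(1))
print(s['contact_force'],s['moment'])"
```

```text
-4 [194.6 239.4] [319.  341.9]
0 [193.9 231.4] [319.6 335.9]
4 [193.3 223.1] [320.3 329.9]
[ 0.70510086  0.04269245 -1.98973135] [ 0.01211921 -0.02766493 -0.04180135]
```

```bash
python3 -m pendant '[[[0,0,0],[-0.1,-0.5,0],1],[[0,0,0],[-0.25,-1.4,0],1],[[0,0,0],[-0.43,-2.4,0],1],[[0,0,0],[-0.62,-3.4,0],1],[[0,0,0],[-0.8,-4.4,0],1]]' 45 ; python3 -m pendant '[[[0,0,0],[-0.18,-1,0],1],[[0,0,0],[-0.36,-2,0],1],[[0,0,0],[-0.54,-3,0],1],[[0,0,0],[-0.72,-4,0],1],[[0,0,0],[-0.9,-5,0],1]]' >/dev/null;  python3 -c "
from h import *; where(); plan(612.9,220.4,110,-18.6)"
```

```text
time: 5.0
ee_pos: [554.7, -163.7, 166.8]
eef_rot: [0.987, -0.16, -0.001, -0.0]
contact_force: [1.2, 0.7, -2.6]
gripper_width: 57.8
grasp_force: 48.7
t 5.62 tcp [590.9  87.3 166.9] yaw -18.44 zax [-0.002 -0.    -1.   ] w 57.7 F [ 1.2  0.2 -2.7] 48.7 q [ 0.13  0.35 -0.44  1.6   0.15  1.23 -2.23]
ROW [0.004, 0.008, 0.016] [-0.423, -2.666, 1.136] rows>= 2.3
```

```bash
python3 -m pendant '[[[0,0,-0.5],[-0.2,-0.9,0],1],[[0,0,-1],[-0.3,-1.8,0],1],[[0,0,-1.5],[-0.42,-2.67,0.2],1],[[0,0,-1.9],[-0.42,-2.67,0.8],1],[[0,0,-1.9],[-0.42,-2.67,1.1],1]]' >/dev/null; python3 -m pendant '[[[0,0,0],[0,0,0],1],[[0,0,0],[0,0,0],1]]' >/dev/null;  python3 -c "
from h import *; where(); plan(613,221,65,0)
s=st(); m=viewer.camera_model('wrist'); r=R.from_quat(s['eef_rot'])
a=np.linspace(0,2*np.pi,73)
save('wrist','w4.png'); im=cv2.imread('pics/w4.png')
for dx,h,c in ((-2,34.6,(0,0,255)),(-2,26.6,(0,255,0))):
  p=proj(m,r.apply(np.c_[dx+30*np.cos(a),30*np.sin(a),0*a-h])+s['ee_pos']); cv2.polylines(im,[p.round().astype(int)],True,c,1)
p=proj(m,np.c_[611+54*np.cos(a),221+54*np.sin(a),0*a+5]); cv2.polylines(im,[p.round().astype(int)],True,(255,0,0),1)
cv2.imwrite('pics/w4b.png',im)"
```

```text
t 6.5 tcp [614.8 217.6 113.8] yaw 0.4 zax [ 0.001  0.    -1.   ] w 57.8 F [-0.5 -0.2 -1.9] 49.1 q [-0.03  0.53 -0.51  1.5   0.27  1.19 -2.15]
ROW [-0.001, -0.007, 0.04] [-0.038, -0.067, 0.977] rows>= 0.8
```

View pics/w4b.png

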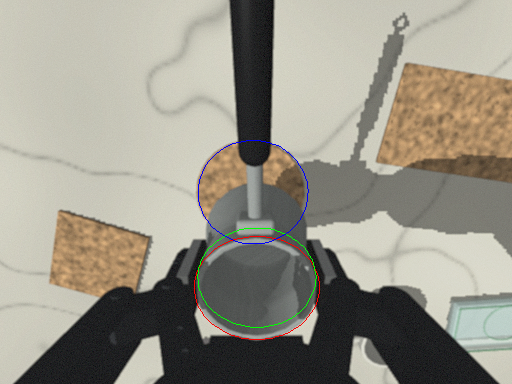

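Cezve rim matches the red outline (dx about -2 mm, no slip). The cork's visible edges are at u 203–305, top v about 148, slightly inside the blue prediction, so I'll fit it properly.

```bash
python3 -c "
from h import *
from scipy.optimize import least_squares
m=viewer.camera_model('wrist'); im=cv2.imread('pics/w4.png'); hsv=cv2.cvtColor(im,cv2.COLOR_BGR2HSV)
k=((hsv[...,0]<25)&(hsv[...,1]>90)).astype(np.uint8); k=cv2.morphologyEx(k,cv2.MORPH_CLOSE,np.ones((3,3)))
n,l,s,c=cv2.connectedComponentsWithStats(k)
for i in range(1,n):
  if s[i,4]>100: print(s[i],c[i].round())
b=k[130:240,190:320]; pts=[]
for v in range(150,200,2):
  u=np.flatnonzero(k[v,190:320])+190
  if len(u): pts+= [(u[0]-.5,v)]; 
  if len(u) and u[-1]>290: pts+=[(u[-1]+.5,v)]
for u in list(range(208,238))+list(range(272,300)):
  v=np.flatnonzero(k[120:200,u])+120
  if len(v): pts+=[(u,v[0]-.5)]
P=ray(m,pts,5)[:,:2]
f=least_squares(lambda q:np.hypot(*(P-q).T)-54,[611,221],loss='soft_l1');print(f.x,np.abs(f.fun).mean())
f=least_squares(lambda q:np.hypot(*(P-q[:2]).T)-q[2],[611,221,54],loss='soft_l1');print(f.x,np.abs(f.fun).mean())
cs=cv2.findContours((l==np.argmax([0]+[0 if abs(c[i][0]-100)>30 else s[i,4] for i in range(1,n)])).astype(np.uint8),0,2)[0]
for q in cs: print('sq',cv2.minAreaRect(ray(m,q[:,0],5)[:,:2].astype(np.float32)))
"
```

```text
[  377    64   135   118 12349] [451. 124.]
[ 197  142   49   78 2086] [220. 176.]
[ 263  145   41   62 1381] [283. 173.]
[  50  211   99   86 6010] [ 95. 255.]
[610.15071437 223.77196006] 0.5992830413097279
[612.35573982 223.7716297   52.31844566] 0.270558268873767
sq ((535.238037109375, 388.2437744140625), (92.37236022949219, 93.16171264648438), 70.99085998535156)
```

```bash
python3 -m pendant '[[[0,0,0.04],[-0.02,-0.08,0.5],1],[[0,0,0.04],[-0.02,-0.08,0.95],1],[[0,0,0.04],[-0.02,-0.08,1.24],1],[[0,0,0.04],[-0.02,-0.08,1.24],1],[[0,0,0.04],[-0.02,-0.08,1.24],1]]' >/dev/null;  python3 -c "
from h import *; where(); plan(613.3,222,45,0)"
```

```text
t 7.17 tcp [614.  222.2  52. ] yaw 0.09 zax [ 0.002  0.    -1.   ] w 57.5 F [-0.2 -0.1 -3.5] 49.1 q [-0.05  0.59 -0.49  1.55  0.3   1.08 -2.19]
ROW [-0.003, -0.009, 0.009] [-0.014, 0.004, 0.139] rows>= 0.1
```

```bash
python3 -m pendant '[[[0,0,0],[-0.01,0,0.04],1],[[0,0,0],[-0.01,0,0.07],1],[[0,0,0],[-0.01,0,0.1],1],[[0,0,0],[-0.01,0,0.12],1],[[0,0,0],[-0.01,0,0.12],1]]' |grep -A1 -E 'pos|cont'; for i in 1; do python3 -m pendant '[[[0,0,0],[0,0,0.02],1],[[0,0,0],[0,0,0.02],1]]' |grep -E 'pos|cont';  python3 -m pendant '[[[0,0,0],[0,0,0.02],1],[[0,0,0],[0,0,0.02],1]]' |grep -E 'pos|cont';done
```

```text
ee_pos: [612.8, 222.0, 44.7]
eef_rot: [1.0, 0.001, -0.0, 0.0]
contact_force: [0.2, -0.8, -2.7]
gripper_width: 57.9
ee_pos: [612.9, 222.0, 44.5]
contact_force: [-3.8, -1.7, 5.7]
ee_pos: [613.0, 222.0, 44.5]
contact_force: [-7.5, -3.6, 13.2]
```

Contact. Release and withdraw.

```bash
python3 -m pendant '[[[0,0,0],[0,0,-0.02],1],[[0,0,0],[0,0,-0.02],0.2],[[0,0,0],[0,0,-0.02],-0.3],[[0,0,0],[0,0,-0.02],-1],[[0,0,0],[0,0,-0.02],-1]]' >/dev/null; python3 -m pendant '[[[0,0,0],[0,0,0],-1],[[0,0,0],[0,0,0],-1],[[0,0,0],[0,0,-0.4],-1],[[0,0,0],[0,0,-1.2],-1],[[0,0,0],[0,0,-2.2],-1]]' >/dev/null; python3 -m pendant '[[[0,0,0],[0,0,-1],-1],[[0,0,0],[0,0,-1],-1]]' >/dev/null
python3 -c "
from h import *; where(); plan(400,253,240,70.9); save('top','t1.png'); im=cv2.imread('pics/t1.png'); m=viewer.camera_model('top');print(proj(m,[[397,256,84]]))
cv2.imwrite('pics/t1c.png',cv2.resize(im[120:290,60:280],None,fx=3.5,fy=3.5,interpolation=3))"
```

```text
t 9.8 tcp [614.7 223.4 210.3] yaw 0.11 zax [ 0.009  0.003 -1.   ] w 85.5 F [ 0.5  0.4 -1.2] 0.0 q [-0.03  0.45 -0.53  1.39  0.23  1.35 -2.14]
ROW [0.014, -0.054, -7.079] [-4.288, -0.603, -0.628] rows>= 6.6
[[140.94115621 248.94558288]]
```

View pics/t1c.png

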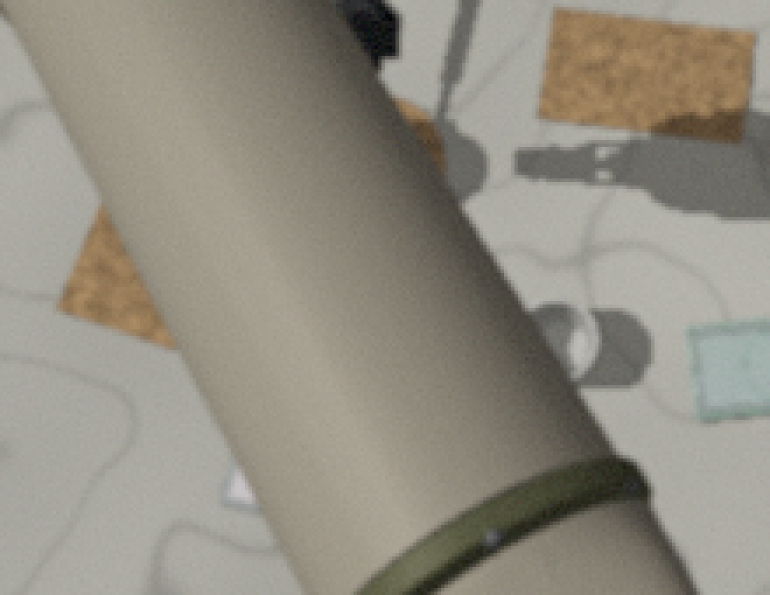

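```bash
python3 -c "
from h import *; m=viewer.camera_model('top')
im=cv2.imread('pics/top0.png').astype(int)
p=np.array([(82,257),(174,281),(152,375),(55,352)])/3.8+[110,170]-.4
P=ray(m,p,84)[:,:2]; print(P.round(1),P.mean(0)); e=np.diff(np.r_[P,P[:1]],axis=0); print(np.hypot(*e.T),np.degrees(np.arctan2(e[:,1],e[:,0]))%90)
p=np.array([(558,166),(752,149),(763,246),(570,266)])/3.8+[110,170]-.4
P=ray(m,p,18)[:,:2]; print(P.round(1),P.mean(0)); e=np.diff(np.r_[P,P[:1]],axis=0); print(np.hypot(*e.T),np.degrees(np.arctan2(e[:,1],e[:,0]))%90)
"
```

```text
[[424.  279.6]
 [408.9 223.3]
 [353.2 234.5]
 [367.4 293.2]] [388.39117038 257.64975527]
[58.26387365 56.84598397 60.33818118 58.20418031] [74.94443503 78.63868304 76.32540458 76.5254971 ]
[[ 485.    -9.9]
 [ 494.8 -137.8]
 [ 431.  -142.8]
 [ 419.6  -17. ]] [457.5956899  -76.89152523]
[128.27930197  63.97660845 126.32651915  65.83122217] [4.37745935 4.43242134 5.20450559 6.142198  ]
```

```bash
python3 -c "
from h import *; plan(389,258,220,76.5)"
```

```text
ROW [0.011, -0.03, -7.639] [-4.492, -0.715, -0.274] rows>= 7.1
```

```bash
python3 -m pendant '[[[0,0,-1],[-0.6,-0.1,-0.1],-1],[[0,0,-2],[-1.2,-0.2,-0.2],-1],[[0,0,-3],[-1.8,-0.3,-0.27],-1],[[0,0,-4],[-2.4,-0.4,-0.27],-1],[[0,0,-5],[-3,-0.5,-0.27],-1]]' >/dev/null; python3 -c "
from h import *; where();plan(389,258,220,76.5)"
```

```text
t 10.47 tcp [461.3 246.6 216.7] yaw 50.44 zax [-0.001 -0.001 -1.   ] w 85.2 F [-0.4 -0.3  0.6] 0.0 q [ 0.09  0.19 -0.74  1.72  0.13  1.29 -1.37]
ROW [-0.003, 0.006, -2.606] [-0.745, -1.261, -0.064] rows>= 2.4
```

```bash
python3 -m pendant '[[[0,0,-0.9],[-0.25,-0.4,0],-1],[[0,0,-1.8],[-0.5,-0.85,0],-1],[[0,0,-2.6],[-0.74,-1.26,-0.06],-1],[[0,0,-2.6],[-0.74,-1.26,-0.06],-1],[[0,0,-2.6],[-0.74,-1.26,-0.06],-1]]' >/dev/null; python3 -c "
from h import *; where();save('wrist','w5.png'); m=viewer.camera_model('wrist'); W=np.array(m['world_to_cam']); np.save('w5.npy',W)
c,s=np.cos(np.radians(76.5)),np.sin(np.radians(76.5))
q=np.array([[32,32],[32,-32],[-32,-32],[-32,32]])@np.array([[c,s],[-s,c]])+[389,258]
print(proj(m,np.c_[q,[84]*4]).round())
"
```

```text
t 11.1 tcp [391.1 258.2 220.1] yaw 75.96 zax [ 0.    -0.001 -1.   ] w 85.5 F [0.5 0.7 0. ] 0.0 q [ 0.13  0.04 -0.82  1.84  0.03  1.28 -0.94]
[[222. 154.]
 [284. 154.]
 [283. 211.]
 [225. 211.]]
```

View pics/w5.png

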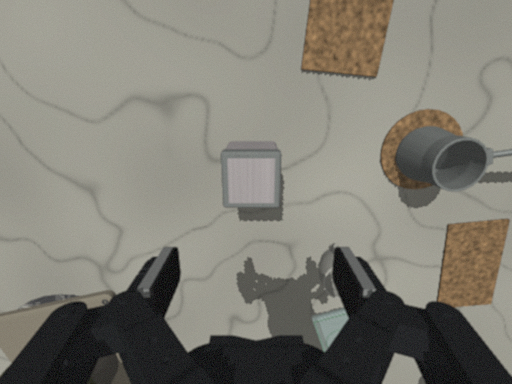

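Lid corners at about (221,150), (281,150), (282,208), (223,208). It is aligned with the tool, and the cezve stands on the round mat.

```bash
python3 -c "
from h import *; m=viewer.camera_model('wrist'); im=cv2.imread('pics/w5.png'); g=cv2.cvtColor(im,6)
c=np.array([[[221,150]],[[281,150]],[[282,208]],[[223,208]]],np.float32)
c=cv2.cornerSubPix(g,c,(4,4),(-1,-1),(3,50,.01))[:,0]; print(c)
P=ray(m,c,84)[:,:2]; print(P.round(1),P.mean(0)); e=np.diff(np.r_[P,P[:1]],axis=0); print(np.hypot(*e.T),np.degrees(np.arctan2(e[:,1],e[:,0]))%90)
# cezve mat circle and rim
plan(P.mean(0)[0],P.mean(0)[1],100,76)
"
```

```text
[[221.20854 150.37346]
 [280.51184 150.98334]
 [282.      208.     ]
 [224.1241  207.52443]]
[[365.4 301. ]
 [424.7 285.5]
 [412.7 222.8]
 [350.4 239. ]] [388.31580804 262.05463401]
[61.33054181 63.8047237  64.35625925 63.76598442] [75.36998589 79.16774668 75.45017578 76.44868824]
ROW [-0.002, 0.002, -0.005] [0.061, -0.075, 2.401] rows>= 1.9
```

```bash
python3 -m pendant '[[[0,0,-0.05],[0.06,-0.075,1],-1],[[0,0,-0.05],[0.06,-0.075,2],-1],[[0,0,-0.05],[0.06,-0.075,2.4],-1],[[0,0,-0.05],[0.06,-0.075,2.4],-1],[[0,0,-0.05],[0.06,-0.075,2.4],-1]]' >/dev/null; python3 -c "
from h import *; where();plan(388.3,262,40,76.5)"
```

```text
t 11.78 tcp [388.5 262.9 101.1] yaw 76.55 zax [ 0.001  0.001 -1.   ] w 85.5 F [ 0.1 -0.4  0.3] 0.0 q [ 0.08  0.2  -0.82  1.98  0.17  1.03 -1.06]
ROW [0.003, -0.005, 0.005] [-0.019, -0.0, 1.222] rows>= 1.0
```

```bash
python3 -m pendant '[[[0,0,0],[-0.02,0,0.6],-1],[[0,0,0],[-0.02,0,1.1],-1],[[0,0,0],[-0.02,0,1.22],-1],[[0,0,0],[-0.02,0,1.22],-1],[[0,0,0],[-0.02,0,1.22],-1]]' >/dev/null; python3 -c "
from h import *; where()"; python3 -m pendant '[[[0,0,0],[0,0,0],0],[[0,0,0],[0,0,0],1],[[0,0,0],[0,0,0],1],[[0,0,0],[0,0,0],1],[[0,0,0],[0,0,0],1]]' 45 >/dev/null; python3 -m pendant '[[[0,0,0],[0,0,0],1],[[0,0,0],[0,0,0],1]]' >/dev/null
python3 -c "
from h import *; where()"; python3 -m pendant '[[[0,0,0],[0,0,-0.1],1],[[0,0,0],[0,0,-0.3],1],[[0,0,0],[0,0,-0.8],1],[[0,0,0],[0,0,-1.4],1],[[0,0,0],[0,0,-1.4],1]]' >/dev/null
python3 -m pendant '[[[0,0,0],[0,0,0],1],[[0,0,0],[0,0,0],1]]' >/dev/null
python3 -c "
from h import *; where();save('wrist','w6.png'); np.save('w6.npy',viewer.camera_model('wrist')['world_to_cam'])
s=st(); m=viewer.camera_model('wrist'); r=R.from_quat(s['eef_rot'])
for dx in (-4,0,4):
  print(dx,proj(m,r.apply(np.array([[dx+32,-32,-44.],[dx+32,32,-44],[dx-32,32,-44],[dx-32,-32,-44]])) +s['ee_pos']).round().tolist())
plan(533.5,387.5,110,70.9)"
```

```text
t 12.4 tcp [388.3 262.   40.5] yaw 76.59 zax [ 0.002  0.001 -1.   ] w 85.4 F [-0.9 -0.3 -0.1] 0.0 q [ 0.03  0.3  -0.79  2.03  0.27  0.91 -1.14]
t 13.28 tcp [388.1 261.9  40.1] yaw 76.6 zax [ 0.001  0.    -1.   ] w 63.6 F [-1.2 -1.3  7.4] 50.0 q [ 0.03  0.3  -0.79  2.03  0.27  0.91 -1.14]
t 14.15 tcp [387.  261.1 108.3] yaw 76.6 zax [-0.002 -0.001 -1.   ] w 63.5 F [-0.2 -0.  -1.9] 50.2 q [ 0.09  0.18 -0.83  1.97  0.16  1.05 -1.05]
-4 [[177.0, 246.0], [333.0, 246.0], [320.0, 361.0], [190.0, 361.0]]
0 [[176.0, 238.0], [334.0, 238.0], [321.0, 355.0], [189.0, 355.0]]
4 [[175.0, 229.0], [334.0, 229.0], [322.0, 349.0], [188.0, 349.0]]
ROW [-0.007, 0.006, 0.571] [3.135, 2.265, -0.038] rows>= 3.1
```

View pics/w6.png

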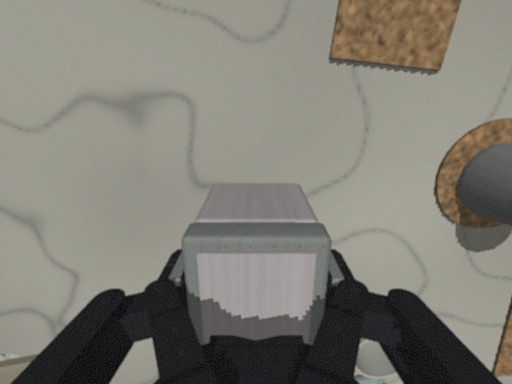

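Tin is held squarely (lid far edge at v about 236, sides at u 185–328), so dx is about 0. Carry it to the square mat.

```bash
python3 -m pendant '[[[0,0,0.15],[0.6,0.45,0],1],[[0,0,0.3],[1.3,0.9,0],1],[[0,0,0.45],[2,1.4,0],1],[[0,0,0.57],[2.7,1.9,0],1],[[0,0,0.57],[3.14,2.27,0],1]]' >/dev/null; python3 -m pendant '[[[0,0,0],[0,0,0.3],1],[[0,0,0],[0,0,0.6],1],[[0,0,0],[0,0,0.9],1],[[0,0,0],[0,0,0.9],1]]' >/dev/null; python3 -c "
from h import *; where(); plan(534,387.7,46.5,70.9)"
```

```text
t 15.32 tcp [533.4 386.8  62.6] yaw 70.9 zax [-0.002 -0.002 -1.   ] w 63.6 F [ 0.5  0.2 -1.9] 50.2 q [-0.2   0.65 -0.7   1.51  0.44  1.15 -1.31]
ROW [-0.008, 0.015, 0.0] [0.021, 0.006, 0.321] rows>= 0.3
```

```bash
python3 -m pendant '[[[0,0,0],[0.02,0.01,0.1],1],[[0,0,0],[0.02,0.01,0.2],1],[[0,0,0],[0.02,0.01,0.28],1],[[0,0,0],[0.02,0.01,0.32],1],[[0,0,0],[0.02,0.01,0.32],1]]' |grep -E 'pos|cont'; for i in 1; do python3 -m pendant '[[[0,0,0],[0,0,0.02],1],[[0,0,0],[0,0,0.02],1]]' |grep -E 'pos|cont';  python3 -m pendant '[[[0,0,0],[0,0,0.02],1],[[0,0,0],[0,0,0.02],1]]' |grep -E 'pos|cont';done
```

```text
ee_pos: [535.1, 388.7, 48.2]
contact_force: [0.3, 0.3, -2.1]
ee_pos: [535.1, 388.8, 47.3]
contact_force: [-0.9, 1.1, -2.8]
ee_pos: [535.1, 388.7, 46.2]
contact_force: [-0.6, 0.3, -1.8]
```

```bash
for i in 1; do python3 -m pendant '[[[0,0,0],[-0.025,-0.01,0],1],[[0,0,0],[-0.025,-0.01,0.02],1]]' |grep -E 'pos|cont';  python3 -m pendant '[[[0,0,0],[0,0,0.02],1],[[0,0,0],[0,0,0.02],1]]' |grep -E 'pos|cont';done
```

```text
ee_pos: [534.3, 387.7, 45.3]
contact_force: [0.3, 0.5, -2.7]
ee_pos: [534.3, 387.7, 45.2]
contact_force: [-4.0, -3.0, 7.2]
```

Contact at 45.2. Release, rise, and check.

```bash
python3 -m pendant '[[[0,0,0],[0,0,-0.01],1],[[0,0,0],[0,0,-0.01],0.2],[[0,0,0],[0,0,-0.01],-0.3],[[0,0,0],[0,0,-0.01],-1],[[0,0,0],[0,0,-0.01],-1]]' >/dev/null; python3 -m pendant '[[[0,0,0],[0,0,0],-1],[[0,0,0],[0,0,0],-1],[[0,0,0],[0,0,-0.5],-1],[[0,0,0],[0,0,-1.5],-1],[[0,0,0],[0,0,-2.6],-1]]' >/dev/null; python3 -m pendant '[[[0,0,0],[0.4,0,-1],-1],[[0,0,0],[0.4,0,-1],-1],[[0,0,0],[0.4,0,-1],-1]]' >/dev/null
python3 -c "
from h import *; where();save('wrist','w7.png'); m=viewer.camera_model('wrist'); np.save('w7.npy',m['world_to_cam'])
im=cv2.imread('pics/w7.png')
c,s=np.cos(np.radians(70.9)),np.sin(np.radians(70.9))
for h,z,col in ((47,5,(255,0,0)),(32,89,(0,0,255)),(32,5,(0,255,0))):
  q=np.array([[h,h],[h,-h],[-h,-h],[-h,h]])@np.array([[c,s],[-s,c]])+[534,387.7]
  cv2.polylines(im,[proj(m,np.c_[q,[z]*4]).round().astype(int)],True,col,1)
cv2.imwrite('pics/w7b.png',im)
plan(457,-77,230,5)"
```

```text
t 18.57 tcp [540.6 406.5 224. ] yaw 70.91 zax [-0.    -0.001 -1.   ] w 85.5 F [-0.6 -0.5  0.4] 0.0 q [-0.22  0.55 -0.74  1.29  0.37  1.44 -1.27]
ROW [0.003, 0.012, 6.59] [-9.675, 1.582, -0.116] rows>= 7.8
```

View pics/w7b.png

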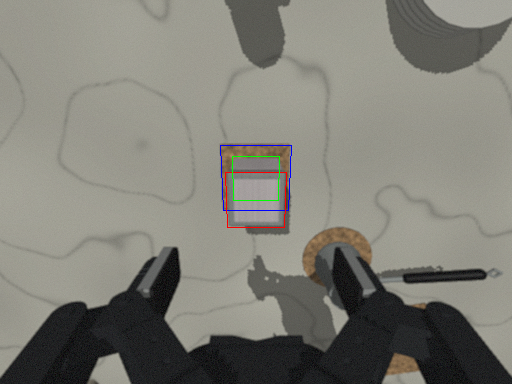

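Tin matches the predicted outline (red), centred and aligned in the mat (blue). On to the saucer.

```bash
python3 -m pendant '[[[0,0,-0.1],[-1,0.1,0],-1],[[0,0,-0.3],[-2,0.25,0],-1],[[0,0,-0.6],[-3,0.45,0],-1],[[0,0,-0.9],[-4,0.6,0],-1],[[0,0,-1.2],[-5,0.8,0],-1]]' >/dev/null; python3 -c "
from h import *; where();plan(457,-77,200,95)"
```

```text
t 19.25 tcp [495.7 154.8 223.4] yaw 82.94 zax [-0.002 -0.001 -1.   ] w 85.7 F [ 0.1  0.3 -0.6] 0.0 q [ 0.33  0.18 -0.79  1.71  0.13  1.3  -0.61]
ROW [-0.012, 0.005, -1.206] [-4.696, -0.198, 0.473] rows>= 3.8
```

```bash
python3 -m pendant '[[[0,0,-0.3],[-1,0,0],-1],[[0,0,-0.6],[-2,-0.05,0],-1],[[0,0,-0.9],[-3,-0.1,0.2],-1],[[0,0,-1.2],[-4,-0.15,0.4],-1],[[0,0,-1.2],[-4.7,-0.2,0.47],-1]]' >/dev/null; python3 -m pendant '[[[0,0,0],[0,0,0],-1],[[0,0,0],[0,0,0],-1]]' >/dev/null; python3 -c "
from h import *; where(); save('wrist','w8.png'); m=viewer.camera_model('wrist'); np.save('w8.npy',m['world_to_cam'])
im=cv2.imread('pics/w8.png'); hsv=cv2.cvtColor(im,cv2.COLOR_BGR2HSV)
k=((hsv[...,0]>75)&(hsv[...,0]<105)&(hsv[...,1]>22)&(hsv[...,2]>80)).astype(np.uint8); k=cv2.morphologyEx(k,cv2.MORPH_CLOSE,np.ones((5,5)))
for c in cv2.findContours(k,0,2)[0]:
  if cv2.contourArea(c)>1500:
    a=cv2.approxPolyDP(c,8,True)[:,0]; print(cv2.contourArea(c),a.tolist()); 
    r=cv2.minAreaRect(ray(m,c[:,0],18)[:,:2].astype(np.float32)); print(r)
    cv2.polylines(im,[a],True,(0,0,255),1)
cv2.imwrite('pics/w8b.png',im)
"
```

```text
t 20.12 tcp [457.4 -74.2 200.6] yaw 94.89 zax [-0.001  0.    -1.   ] w 85.6 F [-0.2  0.1  0.9] 0.0 q [ 0.67  0.03 -0.61  1.88  0.02  1.23  0.14]
3774.0 [[282, 119], [230, 122], [233, 195], [250, 209], [235, 216], [279, 215], [264, 209], [275, 187], [280, 201]]
((458.2052917480469, -71.02796936035156), (62.056819915771484, 125.71299743652344), 5.651289939880371)
```

View pics/w8b.png

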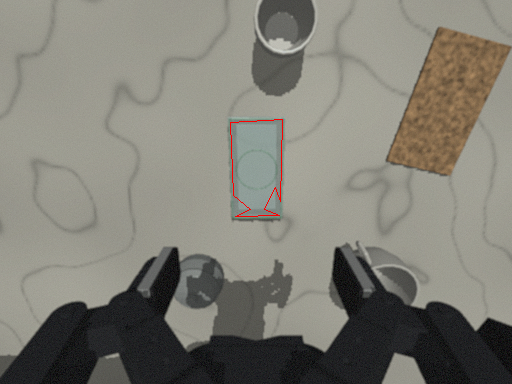

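Saucer corners at about (229,119), (283,119), (282,219), (232,219), ring centred at (256,169). Also visible: cup at (286,20), bowl at (197,280), big cup at (380,275).

```bash
python3 -c "
from h import *; m=viewer.camera_model('wrist'); im=cv2.imread('pics/w8.png'); g=cv2.cvtColor(im,6)
P=ray(m,[(229.5,119),(283,119),(282,219),(232,219)],18)[:,:2]; print(P.round(1),P.mean(0)); e=np.diff(np.r_[P,P[:1]],axis=0); print(np.hypot(*e.T),np.degrees(np.arctan2(e[:,1],e[:,0]))%90)
print('ring',ray(m,(256.5,169),10))
k=cv2.cvtColor(im,cv2.COLOR_BGR2HSV); k=((k[...,0]<25)&(k[...,1]>90)).astype(np.uint8); k=cv2.morphologyEx(k,cv2.MORPH_CLOSE,np.ones((3,3)))
for c in cv2.findContours(k,0,2)[0]:
  if cv2.contourArea(c)>3000: print('oblong',cv2.minAreaRect(ray(m,c[:,0],5)[:,:2].astype(np.float32)))
plan(457.9,-71.5,40,95.3)"
```

```text
[[ 422.   -13.3]
 [ 484.1   -7.9]
 [ 498.  -134.7]
 [ 432.3 -140.4]] [459.09609884 -74.06685469]
[ 62.26204677 127.52430765  65.9538975  127.49837748] [4.96354818 6.25884189 4.96710011 4.59993253]
ring [[458.75495384 -72.11013973  10.        ]]
oblong ((675.4937133789062, 21.70733642578125), (152.11990356445312, 87.30599212646484), 82.0931396484375)
ROW [-0.004, -0.003, -0.034] [0.042, 0.011, 3.218] rows>= 2.6
```

```bash
python3 -m pendant '[[[0,0,-0.02],[0.03,0.02,1],-1],[[0,0,-0.02],[0.03,0.02,2],-1],[[0,0,-0.02],[0.03,0.02,2.9],-1],[[0,0,-0.02],[0.03,0.02,3.6],-1],[[0,0,-0.02],[0.03,0.02,3.6],-1]]' >/dev/null; python3 -m pendant '[[[0,0,0],[0,0,0],-1],[[0,0,0],[0,0,0],-1]]' |grep -E 'pos|cont'; python3 -c "
from h import *; plan(458.7,-72.7,8,95.2)"
```

```text
ee_pos: [460.0, -73.1, 22.9]
contact_force: [-0.3, 0.5, 0.5]
ROW [0.015, 0.006, -0.009] [0.01, -0.025, 0.298] rows>= 0.2
```

```bash
python3 -m pendant '[[[0,0,0],[0.01,-0.02,0.1],-1],[[0,0,0],[0.01,-0.02,0.2],-1],[[0,0,0],[0.01,-0.02,0.3],-1],[[0,0,0],[0.01,-0.02,0.3],-1]]' |grep -E 'pos|cont'; python3 -m pendant '[[[0,0,0],[0,0,0.05],-1],[[0,0,0],[0,0,0.07],-1],[[0,0,0],[0,0,0.1],-1],[[0,0,0],[0,0,0.1],-1]]' |grep -E 'pos|cont'
```

```text
ee_pos: [457.3, -72.6, 5.8]
contact_force: [-0.1, 0.4, 1.0]
ee_pos: [457.6, -72.6, 1.2]
contact_force: [0.5, 0.3, -0.2]
```

```bash
python3 -m pendant '[[[0,0,0],[0,0,0],-0.75],[[0,0,0],[0,0,0],-0.75],[[0,0,0],[0,0,0],-0.75]]' |grep -E 'pos|cont|wid'; python3 -m pendant '[[[0,0,0],[0,0,0.03],-0.75],[[0,0,0],[0,0,0.03],-0.75]]' |grep -E 'pos|cont';python3 -m pendant '[[[0,0,0],[0,0,0.03],-0.75],[[0,0,0],[0,0,0.03],-0.75]]' |grep -E 'pos|cont|wid'
```

```text
ee_pos: [457.7, -72.7, 1.3]
contact_force: [-0.9, -0.2, 1.3]
gripper_width: 74.8
ee_pos: [457.6, -72.6, -0.3]
contact_force: [0.5, 0.6, 0.8]
ee_pos: [457.6, -72.6, -1.8]
contact_force: [-0.0, 0.5, 0.3]
gripper_width: 74.6
```

```bash
for i in 1; do python3 -m pendant '[[[0,0,0],[0,0,0.03],-0.75],[[0,0,0],[0,0,0.03],-0.75]]' |grep -E 'pos|cont';python3 -m pendant '[[[0,0,0],[0,0,0.03],-0.75],[[0,0,0],[0,0,0.03],-0.75]]' |grep -E 'pos|cont';python3 -m pendant '[[[0,0,0],[0,0,0.03],-0.75],[[0,0,0],[0,0,0.03],-0.75]]' |grep -E 'pos|cont|wid'; done
```

```text
ee_pos: [457.6, -72.6, -3.3]
contact_force: [0.5, 0.1, -0.9]
ee_pos: [457.6, -72.6, -4.8]
contact_force: [-0.2, 0.1, 1.6]
ee_pos: [457.6, -72.6, -6.3]
contact_force: [0.1, 0.0, -0.5]
gripper_width: 75.0
```

```bash
python3 -m pendant '[[[0,0,0],[0,0,0.025],-0.75],[[0,0,0],[0,0,0.025],-0.75]]' |grep -E 'pos|cont'; python3 -m pendant '[[[0,0,0],[0,0,0],-0.65],[[0,0,0],[0,0,0],-0.5],[[0,0,0],[0,0,0],0],[[0,0,0],[0,0,0],1],[[0,0,0],[0,0,0],1]]' 40 |grep -E 'pos|cont|wid|gra'; python3 -m pendant '[[[0,0,0],[0,0,0],1],[[0,0,0],[0,0,0],1]]'  |grep -E 'pos|cont|wid|gra'
```

```text
ee_pos: [457.6, -72.6, -7.5]
contact_force: [0.3, -0.4, 0.8]
ee_pos: [458.0, -72.7, -6.8]
contact_force: [-2.0, 0.3, 10.7]
gripper_width: 66.9
grasp_force: 48.3
ee_pos: [458.1, -72.7, -6.7]
contact_force: [-3.4, 0.8, 10.6]
gripper_width: 67.1
grasp_force: 48.3
```

```bash
python3 -m pendant '[[[0,0,0],[0,0,-0.05],1],[[0,0,0],[0,0,-0.15],1],[[0,0,0],[0,0,-0.5],1],[[0,0,0],[0,0,-1],1],[[0,0,0],[0,0,-1.6],1]]' 50 >/dev/null; python3 -m pendant '[[[0,0,0],[0,0,-0.6],1],[[0,0,0],[0,0,-0.6],1],[[0,0,0],[0,0,-0.6],1]]' |grep -E 'pos|cont|wid|gra'; python3 -c "
from h import *; where(); save('wrist','w9.png'); s=st(); m=viewer.camera_model('wrist'); np.save('w9.npy',m['world_to_cam']); r=R.from_quat(s['eef_rot'])
im=cv2.imread('pics/w9.png'); 
def rect(dx,z,hx,hy,col):
  p=proj(m,r.apply(np.array([[dx+hy,-hx,z],[dx+hy,hx,z],[dx-hy,hx,z],[dx-hy,-hx,z]]))+s['ee_pos']); cv2.polylines(im,[p.round().astype(int)],True,col,1)
rect(0,-25,34,65,(0,0,255)); rect(0,-25,30,61,(0,255,0))
a=np.linspace(0,6.3,60); cv2.polylines(im,[proj(m,r.apply(np.c_[25.5*np.cos(a),25.5*np.sin(a),0*a-17])+s['ee_pos']).round().astype(int)],True,(255,0,255),1)
cv2.imwrite('pics/w9b.png',im); plan(676,20.5,110,82)"
```

```text
ee_pos: [457.4, -72.7, 102.5]
contact_force: [-0.8, -0.0, -2.4]
gripper_width: 67.1
grasp_force: 56.5
t 25.8 tcp [457.4 -72.7 102.5] yaw 95.1 zax [-0. -0. -1.] w 67.1 F [-0.8 -0.  -2.4] 56.5 q [ 0.65  0.15 -0.63  2.    0.1   1.03  0.07]
ROW [-0.006, -0.0, 1.311] [1.465, 4.527, -0.164] rows>= 3.8
```

View pics/w9b.png

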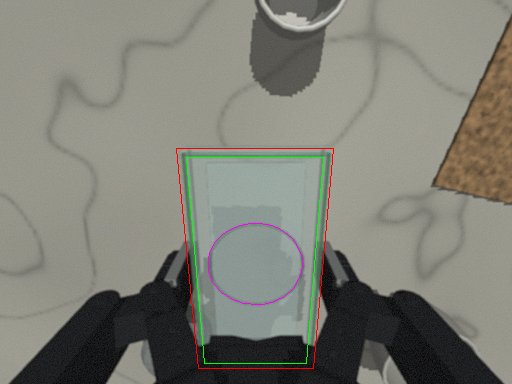

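Saucer sits symmetric between the pads, far edge at v about 150 on the predicted outline (dx about 0). Carry it to the oblong mat.

```bash
python3 -m pendant '[[[0,0,0.3],[0.3,0.8,0],1],[[0,0,0.6],[0.6,1.7,0],1],[[0,0,0.9],[0.9,2.7,0],1],[[0,0,1.2],[1.2,3.7,0],1],[[0,0,1.31],[1.46,4.53,0],1]]' 50 >/dev/null; python3 -m pendant '[[[0,0,0],[0,0,0.3],1],[[0,0,0],[0,0,0.8],1],[[0,0,0],[0,0,1.3],1],[[0,0,0],[0,0,1.6],1],[[0,0,0],[0,0,1.6],1]]' >/dev/null;  python3 -c "
from h import *; where(); plan(676,20.5,2,82)"
```

```text
t 27.1 tcp [675.4  19.8  20.9] yaw 82.0 zax [-0.003 -0.    -1.   ] w 67.0 F [-1.8 -0.3 -0.8] 56.7 q [ 0.28  0.69 -0.54  1.49  0.38  1.08 -0.48]
ROW [-0.017, 0.004, 0.0] [0.015, 0.011, 0.378] rows>= 0.3
```

```bash
python3 -m pendant '[[[0,0,0],[0.01,0.01,0.1],1],[[0,0,0],[0.01,0.01,0.2],1],[[0,0,0],[0.01,0.01,0.3],1],[[0,0,0],[0.01,0.01,0.36],1],[[0,0,0],[0.01,0.01,0.36],1]]' |grep -E 'pos|cont'; for i in 1; do python3 -m pendant '[[[0,0,0],[0,0,0.02],1],[[0,0,0],[0,0,0.02],1]]' |grep -E 'pos|cont';  python3 -m pendant '[[[0,0,0],[0,0,0.02],1],[[0,0,0],[0,0,0.02],1]]' |grep -E 'pos|cont';python3 -m pendant '[[[0,0,0],[0,0,0.02],1],[[0,0,0],[0,0,0.02],1]]' |grep -E 'pos|cont';done; python3 -c "
from h import *; where(); plan(676,20.5,-2,82)"
```

```text
ee_pos: [677.2, 20.6, 4.3]
contact_force: [0.4, -0.6, -1.0]
ee_pos: [677.4, 20.6, 3.6]
contact_force: [-0.8, 0.7, -1.9]
ee_pos: [677.3, 20.6, 2.5]
contact_force: [1.1, 0.1, -1.6]
ee_pos: [677.3, 20.6, 1.5]
contact_force: [0.2, 0.4, -1.8]
t 28.48 tcp [677.3  20.6   1.5] yaw 82.0 zax [-0. -0. -1.] w 66.7 F [ 0.2  0.4 -1.8] 56.7 q [ 0.28  0.71 -0.53  1.49  0.39  1.04 -0.48]
ROW [-0.0, 0.001, 0.0] [-0.006, -0.025, 0.069] rows>= 0.1
```

```bash
for i in 1; do python3 -m pendant '[[[0,0,0],[0,-0.025,0.01],1],[[0,0,0],[0,-0.025,0.03],1]]' |grep -E 'pos|cont';  python3 -m pendant '[[[0,0,0],[0,0,0.02],1],[[0,0,0],[0,0,0.02],1]]' |grep -E 'pos|cont';python3 -m pendant '[[[0,0,0],[0,0,0.02],1],[[0,0,0],[0,0,0.02],1]]' |grep -E 'pos|cont';done
```

```text
ee_pos: [676.0, 20.8, 0.0]
contact_force: [-0.6, -0.8, -2.8]
ee_pos: [676.0, 20.8, -1.1]
contact_force: [-0.2, -0.5, -1.8]
ee_pos: [676.3, 20.8, -1.5]
contact_force: [-2.4, 0.4, 2.6]
```

```bash
python3 -m pendant '[[[0,0,0],[0,0,0.01],1],[[0,0,0],[0,0,0.01],0.2],[[0,0,0],[0,0,0.01],-0.4],[[0,0,0],[0,0,0.01],-1],[[0,0,0],[0,0,0],-1]]' |grep -E 'cont'; python3 -m pendant '[[[0,0,0],[0,0,0],-1],[[0,0,0],[0,0,0],-1],[[0,0,0],[0,0,-0.5],-1],[[0,0,0],[0,0,-1.5],-1],[[0,0,0],[0,0,-2.6],-1]]' >/dev/null; python3 -m pendant '[[[0,0,0],[0,0,-1],-1],[[0,0,0],[0,0,-1.6],-1],[[0,0,0],[0,0,-1.6],-1],[[0,0,0],[0,0,-1.6],-1]]' >/dev/null
cat > sm.py <<'E'
from h import *
where();save('wrist','wa.png'); m=viewer.camera_model('wrist')
im=cv2.imread('pics/wa.png'); hsv=cv2.cvtColor(im,cv2.COLOR_BGR2HSV)
k=((hsv[...,0]<25)&(hsv[...,1]>90)).astype(np.uint8); k=cv2.morphologyEx(k,cv2.MORPH_CLOSE,np.ones((3,3)))
n,l,s,c=cv2.connectedComponentsWithStats(k)
for i in range(1,n):
  if s[i,4]>300: print(s[i],c[i].round())
cs=[q for q in cv2.findContours(k,0,2)[0] if cv2.contourArea(q)>300]
p=proj(m,[[676,20.5,5]])[0]
b=max(cs,key=lambda q:cv2.pointPolygonTest(q,tuple(map(float,p)),True))
print('mat',cv2.minAreaRect(ray(m,b[:,0],5)[:,:2].astype(np.float32)))
M=np.zeros_like(k); cv2.drawContours(M,[b],-1,1,-1); ins=(M==1)&(k==0)
ins=cv2.morphologyEx(ins.astype(np.uint8),cv2.MORPH_OPEN,np.ones((5,5)))
q=max(cv2.findContours(ins,0,2)[0],key=cv2.contourArea)
for z in (12,18): print('inner',z,cv2.minAreaRect(ray(m,q[:,0],z)[:,:2].astype(np.float32)))
E
python3 sm.py
```

```text
contact_force: [-0.2, -0.9, -0.3]
t 30.98 tcp [675.7  20.7 207.1] yaw 82.0 zax [-0.001 -0.    -1.   ] w 85.2 F [-0.   0.2  0.2] 0.0 q [ 0.3   0.52 -0.59  1.32  0.29  1.39 -0.41]
[ 123    0   97   50 1942] [177.  27.]
[  428    92    84   188 10974] [470. 187.]
[ 222  107   70  113 1686] [257. 144.]
mat ((676.6577758789062, 22.09475326538086), (148.98348999023438, 85.28055572509766), 82.01370239257812)Traceback (most recent call last):
  File "sm.py", line 14, in <module>
    q=max(cv2.findContours(ins,0,2)[0],key=cv2.contourArea)
ValueError: max() iterable argument is empty
```

```bash
python3 -c "
from h import *
m=viewer.camera_model('wrist'); im=cv2.imread('pics/wa.png'); hsv=cv2.cvtColor(im,cv2.COLOR_BGR2HSV)
for v in (150,165,180): print(v,[tuple(x) for x in hsv[v,212:302:2].tolist()] if v==165 else ''.join('C' if a[0]<25 and a[1]>90 else 'g' if 25<=a[0]<110 and a[1]>30 else '.' for a in hsv[v,205:310]))
u=256; print(''.join('C' if a[0]<25 and a[1]>90 else 'g' if 25<=a[0]<110 and a[1]>30 else '.' for a in hsv[95:235,u]), 95)
print(hsv[100:230:3,u].tolist())"
```

```text
150 ...................CCCCCggg....................ggggggggggg...................gggCCCCC....................
165 [(23, 21, 148), (30, 19, 148), (36, 18, 145), (25, 21, 148), (33, 19, 148), (22, 19, 147), (17, 99, 121), (16, 113, 115), (16, 97, 121), (50, 38, 135), (65, 23, 123), (40, 19, 120), (56, 32, 126), (69, 29, 149), (68, 18, 153), (69, 22, 152), (72, 21, 157), (71, 24, 151), (68, 20, 150), (70, 20, 152), (68, 18, 152), (65, 18, 153), (73, 24, 149), (75, 20, 151), (66, 17, 150), (75, 20, 153), (67, 21, 157), (68, 18, 152), (63, 17, 152), (73, 20, 151), (72, 22, 154), (72, 22, 150), (64, 34, 129), (40, 19, 121), (40, 19, 119), (68, 43, 132), (20, 65, 130), (16, 106, 125), (15, 115, 129), (18, 47, 129), (27, 18, 156), (24, 23, 157), (25, 20, 156), (25, 20, 156), (27, 18, 154)]
180 ....................CCCCCgg.......gg................................g.......gggCCCCC.....................
............CCCCCCCCCC..gg.............................gg.................................................................ggg............... 95
[[25, 20, 155], [27, 18, 152], [16, 67, 145], [15, 109, 138], [16, 102, 113], [16, 110, 116], [52, 26, 149], [51, 20, 126], [51, 19, 131], [71, 23, 153], [73, 23, 156], [74, 22, 151], [71, 27, 151], [74, 22, 151], [73, 21, 149], [67, 22, 151], [69, 22, 153], [69, 32, 152], [71, 24, 151], [68, 20, 152], [70, 25, 155], [74, 22, 150], [68, 20, 150], [72, 17, 148], [65, 20, 154], [74, 19, 151], [70, 20, 151], [73, 20, 150], [68, 19, 150], [70, 20, 150], [73, 28, 147], [65, 20, 150], [72, 17, 151], [63, 15, 151], [65, 19, 150], [70, 20, 150], [69, 22, 150], [38, 23, 123], [47, 18, 128], [64, 38, 148], [16, 72, 78], [30, 17, 150], [25, 19, 147], [33, 20, 143]]
```

```bash
python3 -c "
from h import *
m=viewer.camera_model('wrist'); s=st(); r=R.from_quat(s['eef_rot'])
f=lambda p,z:(r.inv().apply(ray(m,p,z)-s['ee_pos'])[0][:2]).round(1)
print('mat far/near',f((256,106.5),5),f((256,221),5)); print('sau far/near z18',f((256,116.5),18),f((256,219.5),18), 'far z6',f((256,116.5),6))
print('lat mat',f((223.7,165),5),f((290,165),5),'sau',f((229.5,165),18),f((284.5,165),18)); print('ring',f((256,150.5),10), 'ring near', f((256,195),10))
print('pred far/near saucer if centred, mat', proj(m,s['ee_pos']*[1,1,0]+r.apply([[65,0,-18],[-65,0,-18],[77,0,-5],[-77,0,-5]])))"
```

```text
mat far/near [76.8  0.7] [-75.8   0.7]
sau far/near z18 [65.8  0.7] [-67.5   0.7] far z6 [65.1  0.7]
lat mat [  4.2 -41.4] [ 4.3 44.9] sau [  7.3 -32.5] [ 7.3 36.3]
ring [24.1  0.7] ring near [-35.4   0.7]
pred far/near saucer if centred, mat [[255.78367319 117.13262195]
 [255.79029968 217.7143894 ]
 [255.7827335  106.19529234]
 [255.79037197 221.69167671]]
```

Saucer is within about 1.3 mm of the mat centre and aligned. Now the cup.

```bash
python3 -c "
from h import *; plan(472,80,200,95)"
```

```text
ROW [-0.011, 0.002, -1.3] [0.609, -4.196, 0.14] rows>= 3.4
```

```bash
python3 -m pendant '[[[0,0,-0.3],[0.15,-1,0],-1],[[0,0,-0.6],[0.3,-2,0],-1],[[0,0,-0.9],[0.45,-3,0.14],-1],[[0,0,-1.3],[0.61,-4.2,0.14],-1],[[0,0,-1.3],[0.61,-4.2,0.14],-1]]' >/dev/null; python3 -m pendant '[[[0,0,0],[0,0,0],-1],[[0,0,0],[0,0,0],-1]]' >/dev/null; python3 -c "
from h import *; where(); save('wrist','wb.png'); m=viewer.camera_model('wrist'); im=cv2.imread('pics/wb.png')
a=np.linspace(0,6.2832,60); c=np.array([472,80])
cv2.polylines(im,[proj(m,np.c_[c[0]+30*np.cos(a),c[1]+30*np.sin(a),0*a+55]).round().astype(int)],True,(0,0,255),1)
x=cv2.resize(im[60:260,120:390],None,fx=2.9,fy=2.9,interpolation=2); cv2.imwrite('pics/wbb.png',x); print(x.shape)"
```

```text
t 31.9 tcp [473.1  79.9 200.8] yaw 94.94 zax [-0.     0.001 -1.   ] w 85.1 F [ 0.8 -0.4 -0.1] 0.0 q [ 0.45  0.09 -0.74  1.84  0.06  1.24 -0.22]
(580, 783, 3)
```

View pics/wbb.png

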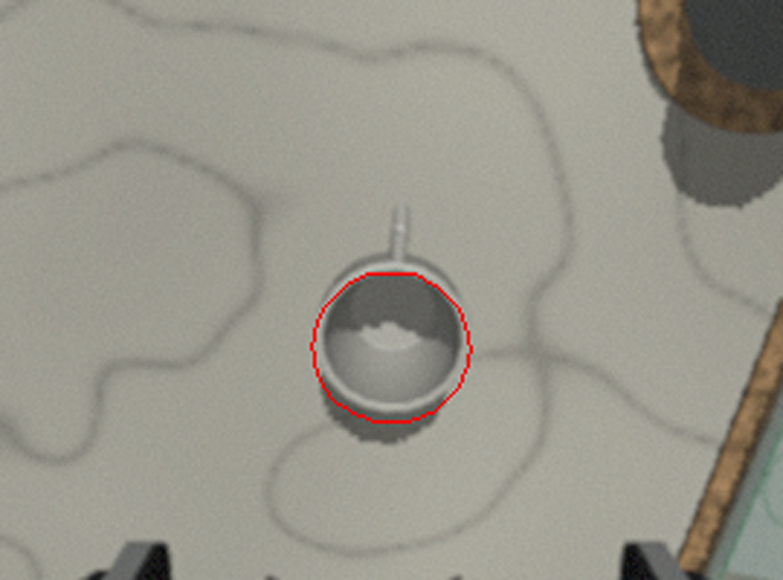

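Rim centre at crop (394,338), which is image pixel (255.9,176.6). The ear points up, about 3° right, so its direction is yaw ≈ 92°.

```bash
python3 -c "
from h import *; m=viewer.camera_model('wrist'); c=ray(m,(255.9,176.6),55)[0]; print(c); t=ray(m,(120+401/2.9,60+208/2.9),48)[0];print(t,np.linalg.norm((t-c)[:2]),np.degrees(np.arctan2(*(t-c)[1::-1])));plan(c[0],c[1],80,92)"
```

```text
[473.20046791  84.36562279  55.        ]
[471.59966346 132.30488951  48.        ] 47.9659865833996 91.91252968988736
ROW [-0.003, -0.006, 0.295] [0.084, 0.011, 2.415] rows>= 1.9
```

```bash
python3 -m pendant '[[[0,0,0.3],[0.085,0.01,1],-1],[[0,0,0.3],[0.085,0.01,2],-1],[[0,0,0.3],[0.085,0.01,2.4],-1],[[0,0,0.3],[0.085,0.01,2.4],-1],[[0,0,0.3],[0.085,0.01,2.4],-1]]' >/dev/null; python3 -c "
from h import *; where();plan(473.2,84.6,18,92)"
```

```text
t 32.58 tcp [473.4  84.8  81.9] yaw 91.99 zax [ 0.001  0.001 -1.   ] w 85.5 F [-0.1 -0.6  0.4] 0.0 q [ 0.4   0.24 -0.73  1.97  0.19  1.   -0.39]
ROW [0.006, -0.003, -0.001] [-0.004, -0.006, 1.278] rows>= 1.0
```

```bash
python3 -m pendant '[[[0,0,0],[0,0,0.5],-1],[[0,0,0],[0,0,1],-1],[[0,0,0],[0,0,1.28],-1],[[0,0,0],[0,0,1.28],-1],[[0,0,0],[0,0,1.28],-1]]' >/dev/null; python3 -c "
from h import *; where()"; python3 -m pendant '[[[0,0,0],[0,0,0],-0.3],[[0,0,0],[0,0,0],0],[[0,0,0],[0,0,0],1],[[0,0,0],[0,0,0],1],[[0,0,0],[0,0,0],1]]' 30 >/dev/null; python3 -m pendant '[[[0,0,0],[0,0,0],1],[[0,0,0],[0,0,0],1]]' >/dev/null
python3 -c "
from h import *; where()"; python3 -m pendant '[[[0,0,0],[0,0,-0.1],1],[[0,0,0],[0,0,-0.3],1],[[0,0,0],[0,0,-0.8],1],[[0,0,0],[0,0,-1.4],1],[[0,0,0],[0,0,-1.9],1]]' >/dev/null
python3 -m pendant '[[[0,0,0],[0,0,0],1],[[0,0,0],[0,0,0],1]]' >/dev/null
python3 -c "
from h import *; where();save('wrist','wc.png')
s=st(); m=viewer.camera_model('wrist'); r=R.from_quat(s['eef_rot']); a=np.linspace(0,6.2832,73)
im=cv2.imread('pics/wc.png'); g=cv2.cvtColor(im,6)
for dx in (-3,0,3): p=proj(m,r.apply(np.c_[dx+30*np.cos(a),30*np.sin(a),0*a-37])+s['ee_pos']); print(dx,p.min(0).round(1),p.max(0).round(1))
print(g[200:350:2,256].tolist()); print(g[280,170:340:2].tolist())
plan(676.1,20.1,90,82)"
```

```text
t 33.2 tcp [473.4  84.7  18.1] yaw 92.0 zax [ 0.002  0.    -1.   ] w 85.4 F [-0.5  0.5 -0.1] 0.0 q [ 0.35  0.35 -0.69  2.02  0.29  0.87 -0.46]
t 34.08 tcp [473.   84.5  17.8] yaw 92.0 zax [ 0.001 -0.    -1.   ] w 58.0 F [-0.7 -0.1  5.8] 31.8 q [ 0.35  0.35 -0.69  2.02  0.29  0.87 -0.46]
t 34.95 tcp [472.2  84.3 111.7] yaw 92.0 zax [-0. -0. -1.] w 57.9 F [ 0.9 -0.1 -1.6] 32.8 q [ 0.42  0.19 -0.74  1.95  0.15  1.06 -0.35]
-3 [191.4 239.7] [318.4 344. ]
0 [190.9 233.6] [318.9 339.5]
3 [190.4 227.4] [319.4 334.9]
[169, 181, 204, 196, 165, 163, 166, 162, 165, 162, 165, 161, 164, 167, 155, 133, 135, 149, 189, 170, 148, 100, 98, 96, 143, 170, 168, 171, 170, 170, 174, 171, 172, 156, 159, 159, 160, 160, 157, 161, 155, 152, 153, 152, 154, 149, 147, 149, 148, 147, 147, 146, 142, 145, 143, 116, 85, 89, 86, 89, 90, 84, 84, 83, 87, 85, 83, 93, 98, 98, 64, 32, 28, 23, 31]
[43, 36, 34, 21, 26, 49, 85, 136, 135, 59, 42, 26, 86, 170, 169, 153, 87, 89, 82, 93, 107, 118, 111, 117, 122, 125, 128, 132, 135, 137, 137, 143, 143, 146, 148, 150, 150, 150, 152, 155, 153, 152, 152, 155, 157, 155, 154, 151, 155, 151, 147, 145, 146, 138, 144, 138, 137, 133, 128, 126, 124, 118, 115, 113, 107, 104, 95, 79, 81, 80, 93, 161, 167, 135, 52, 24, 36, 39, 79, 73, 66, 53, 32, 30, 33]
ROW [-0.007, 0.002, 1.0] [-1.427, 4.036, 0.422] rows>= 3.4
```

```bash
python3 -m pendant '[[[0,0,0.25],[-0.35,0.9,0],1],[[0,0,0.5],[-0.7,1.9,0],1],[[0,0,0.75],[-1,2.9,0],1],[[0,0,1],[-1.35,3.8,0],1],[[0,0,1],[-1.43,4.04,0],1]]' >/dev/null; python3 -m pendant '[[[0,0,0],[0,0,0.4],1],[[0,0,0],[0,0,0.8],1],[[0,0,0],[0,0,1.2],1],[[0,0,0],[0,0,1.2],1],[[0,0,0],[0,0,1.2],1]]' >/dev/null; python3 -c "
from h import *; where(); plan(676.1,20.1,38,82)"
```

```text
t 36.25 tcp [677.1  20.2  52.6] yaw 82.01 zax [ 0.001 -0.    -1.   ] w 58.4 F [-0.2  0.5 -1. ] 33.0 q [ 0.3   0.66 -0.57  1.47  0.37  1.13 -0.47]
ROW [0.004, -0.0, 0.001] [-0.006, -0.019, 0.291] rows>= 0.2
```

```bash
python3 -m pendant '[[[0,0,0],[-0.005,-0.03,0.1],1],[[0,0,0],[-0.005,-0.03,0.2],1],[[0,0,0],[-0.005,-0.03,0.3],1],[[0,0,0],[-0.005,-0.03,0.34],1],[[0,0,0],[-0.005,-0.03,0.34],1]]' |grep -E 'pos|cont'; for i in 1; do python3 -m pendant '[[[0,0,0],[0,0,0.02],1],[[0,0,0],[0,0,0.02],1]]' |grep -E 'pos|cont';  python3 -m pendant '[[[0,0,0],[0,0,0.02],1],[[0,0,0],[0,0,0.02],1]]' |grep -E 'pos|cont';done
```

```text
ee_pos: [675.3, 20.1, 34.9]
contact_force: [0.0, -0.3, -0.8]
ee_pos: [675.4, 20.1, 34.1]
contact_force: [-0.0, 0.6, -1.9]
ee_pos: [675.4, 20.0, 33.0]
contact_force: [0.1, 0.6, -1.4]
```

```bash
python3 -m pendant '[[[0,0,0],[0,0.012,0.01],1],[[0,0,0],[0,0.012,0.02],1]]' |grep -E 'pos|cont'
```

```text
ee_pos: [675.9, 20.1, 32.9]
contact_force: [-7.0, -1.2, 10.1]
```

```bash
python3 -m pendant '[[[0,0,0],[0,0,-0.02],1],[[0,0,0],[0,0,-0.015],0.2],[[0,0,0],[0,0,-0.015],-0.3],[[0,0,0],[0,0,-0.015],-1],[[0,0,0],[0,0,-0.015],-1]]' |grep -E 'cont'; python3 -m pendant '[[[0,0,0],[0,0,0],-1],[[0,0,0],[0,0,0],-1],[[0,0,0],[0,0,-0.5],-1],[[0,0,0],[0,0,-1.5],-1],[[0,0,0],[0,0,-2.4],-1]]' >/dev/null; python3 -m pendant '[[[0,0,0],[0,0,-1],-1],[[0,0,0],[0,0,-1],-1],[[0,0,0],[0,0,-1],-1]]' >/dev/null
python3 -c "
from h import *; where();save('wrist','wd.png'); m=viewer.camera_model('wrist'); g=cv2.cvtColor(cv2.imread('pics/wd.png'),6)
a=np.linspace(0,6.2832,73); p=proj(m,np.c_[676+30*np.cos(a),20+30*np.sin(a),0*a+70]); print('pred rim',p.min(0).round(1),p.max(0).round(1))
u=int(p[:,0].mean()); v=int(p[:,1].mean()); print(u,g[100:240,u].tolist()); print(v,g[v,205:310].tolist())"
```

```text
contact_force: [0.2, -0.1, 0.5]
t 39.25 tcp [675.7  19.9 202.3] yaw 82.0 zax [-0. -0. -1.] w 85.4 F [-0.4  0.7 -0.6] 0.0 q [ 0.32  0.53 -0.61  1.32  0.3   1.38 -0.42]
pred rim [227.8 155.9] [284.5 210. ]
256 [151, 153, 154, 153, 148, 140, 117, 110, 114, 116, 108, 103, 97, 89, 91, 96, 113, 136, 140, 125, 118, 124, 123, 122, 131, 144, 146, 149, 145, 147, 147, 144, 146, 145, 143, 140, 146, 157, 159, 157, 157, 156, 158, 167, 179, 169, 158, 158, 155, 155, 158, 153, 157, 156, 154, 147, 148, 172, 174, 140, 105, 96, 91, 93, 97, 91, 93, 92, 93, 92, 90, 96, 91, 93, 94, 94, 94, 103, 137, 160, 166, 162, 163, 161, 162, 164, 171, 162, 151, 148, 152, 147, 147, 150, 146, 146, 146, 141, 142, 138, 141, 136, 134, 138, 131, 127, 134, 162, 169, 157, 135, 124, 119, 115, 120, 128, 134, 140, 140, 113, 78, 68, 86, 126, 148, 148, 146, 146, 146, 145, 140, 144, 140, 138, 138, 134, 132, 130, 131, 136]
183 [157, 160, 161, 158, 159, 158, 161, 160, 159, 161, 158, 161, 162, 161, 161, 158, 164, 157, 136, 110, 105, 106, 109, 125, 152, 161, 137, 95, 76, 74, 80, 80, 76, 83, 96, 113, 113, 110, 120, 119, 127, 143, 153, 162, 167, 166, 161, 165, 164, 164, 163, 161, 166, 166, 161, 164, 163, 162, 163, 167, 163, 154, 148, 140, 134, 135, 130, 127, 122, 120, 118, 114, 104, 96, 94, 92, 129, 157, 158, 121, 97, 97, 104, 103, 103, 136, 154, 154, 157, 158, 157, 155, 156, 154, 158, 159, 154, 153, 159, 155, 155, 155, 155, 154, 154]
```

```bash
python3 -c "
from h import *
from scipy.optimize import least_squares
m=dict(viewer.camera_model('wrist')); m['world_to_cam']=np.load('w5.npy'); im=cv2.imread('pics/w5.png'); hsv=cv2.cvtColor(im,cv2.COLOR_BGR2HSV)
k=((hsv[...,0]<25)&(hsv[...,1]>80)).astype(np.uint8); k=cv2.morphologyEx(k,cv2.MORPH_CLOSE,np.ones((3,3)))
pts=[(np.flatnonzero(k[v,370:440])[0]+369.5,v) for v in range(112,186,2) if k[v,370:440].any()]+[(u,np.flatnonzero(k[95:160,u])[0]+94.5) for u in range(395,455,2) if k[95:160,u].any()]
P=ray(m,pts,5)[:,:2]; f=least_squares(lambda q:np.hypot(*(P-q).T)-54,[611,221],loss='soft_l1');print('mat',f.x,np.abs(f.fun).mean())
print('rim centre',ray(m,(463,163.5),79))
a=np.linspace(0,6.2832,73); p=proj(m,np.c_[611+30*np.cos(a),222+30*np.sin(a),0*a+79]); print('pred rim',p.min(0).round(1),p.max(0).round(1))
g=cv2.cvtColor(im,6); print(g[163,430:495].tolist()); print(g[128:200,463].tolist())"
```

```text
mat [609.96481132 223.74892729] 0.5050923611034301
rim centre [[611.47858803 223.97079781  79.        ]]
pred rim [433.9 137. ] [491.6 191.8]
[73, 67, 79, 95, 119, 119, 96, 75, 66, 72, 68, 70, 60, 61, 62, 60, 57, 56, 55, 62, 60, 58, 64, 54, 59, 56, 58, 55, 59, 59, 56, 54, 54, 60, 58, 58, 63, 60, 63, 65, 71, 72, 74, 70, 71, 61, 63, 64, 64, 63, 63, 61, 57, 56, 59, 76, 105, 117, 119, 117, 120, 120, 130, 145, 152]
[157, 154, 153, 152, 141, 138, 132, 129, 113, 106, 117, 119, 92, 65, 57, 53, 57, 59, 55, 58, 60, 56, 57, 59, 57, 58, 56, 53, 59, 56, 54, 59, 55, 60, 56, 60, 67, 66, 68, 71, 69, 72, 71, 76, 75, 80, 85, 88, 90, 91, 90, 95, 95, 96, 97, 95, 98, 95, 98, 108, 122, 122, 134, 142, 135, 141, 140, 146, 151, 151, 150, 152]
```

Cezve is within about 1.5 mm of its mat centre. Everything is placed and the arm is clear, so I'm handing in.

```bash
python3 -c "
from workcell import arm; print(arm.finish_job())"
```

```text
the job is handed in; nothing more can be done
None
```

The job is handed in at about 39 s: the cezve, tin and saucer are on their mats, within about 1.5 mm of centre by the wrist camera, with tin and saucer lined up; the small cup stands upright mid-saucer, and the large cup was not touched.

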